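Turn the nut tray round in its storage bay

TASK

The open tray of brass nuts was pushed into its bay back to front. Draw it out by the black handle, set it down on the table and let go, then take it by the red handle and put it back fully home in the bay, black end first, so that the red handle sticks out. Carry the tray level, so that no nut leaves it, do not drop it, and leave the ink pots where they are.

Things in the scene. Friction and masses are not known exactly. Their poses are not given: they have to be found in the camera images.
- bay_floor (a point): storage bay screwed to the table (place and yaw differ each time): blue side and end walls, blue slatted roof, plywood base. Point: centre of its inner floor, 15 mm above the table; z up, y runs out through the mouth, x across. Inside 96 mm wide (x), 130 mm deep (mouth at y = +65 mm, end wall at y = -65 mm), 54 mm high; outside 132 mm wide, roof top 57 mm above this point
- bay_mouth (a point): centre of the bay's mouth at the level of its inner floor, 65 mm from bay_floor along y; axes as bay_floor. The bay is open only here. Two small guides beside the mouth flare outward, 12 mm beyond it
- tray: loose open aluminium tray, about 160 g (the mass varies), with five loose brass nuts in it; 180 mm long over its handles (y), 84 mm wide (x), rim 14 mm high, 3 mm walls, floor 3 mm. Origin: centre of its underside, z up; the red handle is at y = -73 mm, the black handle at y = +73 mm. At the start it stands in the bay with the black handle out
- tray_mid (a point): centre of the tray's inner floor, 3 mm above its underside; axes as the tray
- red_handle (a point): centre for gripping the red handle: an upright plastic fin, 14 mm thick (tray x), 33 mm long (tray y), its top 44 mm above the tray's underside; the point lies on the fin's mid-plane, 32 mm above the underside, 73 mm from the tray's middle; axes as the tray. Below the fin is a plate 36 mm wide and 5 mm high
- black_handle (a point): the same point on the black handle, which is equal in size, at the tray's other end; axes as the tray. With the tray home the outer handle's point lies about 98 mm from the bay's centre, 33 mm outside the mouth, and the inner handle is out of reach under the roof
- nut_1_center (a point): centre of brass thumb nut 1, 18 mm diameter, 11 mm high, 14 g, lying loose in the tray
- nut_2_center (a point): centre of brass thumb nut 2, 18 mm diameter, 11 mm high, 14 g, lying loose in the tray
- nut_3_center (a point): centre of brass thumb nut 3, 18 mm diameter, 11 mm high, 14 g, lying loose in the tray
- nut_4_center (a point): centre of brass thumb nut 4, 18 mm diameter, 11 mm high, 14 g, lying loose in the tray
- nut_5_center (a point): centre of brass thumb nut 5, 18 mm diameter, 11 mm high, 14 g, lying loose in the tray
- pot_1_center (a point): small ink pot with a red lid, loose bystander, up to 68 mm across and 64 mm high; point on its axis 30 mm above its underside
- pot_2_center (a point): small ink pot with a green lid, loose bystander, up to 68 mm across and 64 mm high; point on its axis 30 mm above its underside
- pot_3_center (a point): small ink pot with a yellow lid, loose bystander, up to 68 mm across and 64 mm high; point on its axis 30 mm above its underside

How it is judged (in metres and radians):
On the way:
1. the tray stands on the table, wholly out of the bay, let go and at rest, with all nuts in it (height (world z) of tray below 0.006 m and angle between tray_mid's own z axis and vertical below 0.06 rad and horizontal distance between tray_mid and bay_floor above 0.13 m and linear speed of tray below 0.02 m/s and contact force between the fingers and tray below 0.2 N and distance between each of nut_1_center, nut_2_center, nut_3_center, nut_4_center, nut_5_center and tray_mid below 0.075 m), for 0.2 s.
At the end, for the whole second after the job is handed in: the tray stands level on the bay's floor with its red handle outward, within about 10 mm of being fully home (red handle point less than 108 mm from the bay's centre along its y, the tray's middle within 40 mm of the bay's centre), aligned with the bay, let go and at rest; every nut lies in the tray (y of red_handle in the frame of bay_floor between 0.08 and 0.108 m and horizontal distance between tray_mid and bay_floor below 0.04 m and z of tray_mid in the frame of bay_floor below 0.008 m and angle between tray_mid's own z axis and vertical below 0.06 rad and angle between the y axis of tray_mid and the y axis of bay_floor, either way round below 0.15 rad and linear speed of tray below 0.02 m/s and contact force between the fingers and tray below 0.2 N and distance between each of nut_1_center, nut_2_center, nut_3_center, nut_4_center, nut_5_center and tray_mid below 0.075 m); the robot touches nothing.
It fails at once if a nut leaves the tray (distance between any of nut_1_center, nut_2_center, nut_3_center, nut_4_center, nut_5_center and tray_mid above 0.085 m).
It fails at once if the tray is tipped more than about 20 degrees (angle between tray_mid's own z axis and vertical above 0.35 rad).
It fails at once if the tray is let go in the air (more than 30 mm above the table) (height (world z) of tray above 0.03 m and contact force between the fingers and tray below 0.2 N).
It fails at once if an ink pot is shifted by more than 30 mm (distance of any of pot_1_center, pot_2_center, pot_3_center from where it was at the start of the episode above 0.03 m).
It also fails if it takes over 61 s, if anything falls off the work surface, if the arm or the gripper's body presses on something with over 40 N, if the wrist force passes 120 N, or if a joint passes its speed limit or range.

ROBOT

A 6-joint arm with a two-finger parallel gripper is mounted at the origin on the work surface; the furniture and walls round the work are solid. World frame = base frame: x ahead of the robot, y to its left, z up, the work surface at z = 0. Lengths are in mm, angles in rad, forces in N, time in s.
With the tool pointing down it reaches from about 275 to 825 mm from the base axis. Payload 4.9 kg.
Tool frame: the origin (TCP) lies on the front face of the gripper's body, between the roots of the fingers; the fingertips stand 73 mm ahead of it and the grasp point (between the pads) lies 54 mm ahead of it (arm.tip_extent is the distance from the TCP to the fingertips, in mm); y points along the fingers, z is the direction in which the jaws open and shut, and the axes are right-handed (so a half turn about y gives the same grasp; the last joint's range is limited). The gripper opens to 85 mm and grips with 20 to 120 N. Pads are 22 mm wide; open, the fingers measure 114 mm over their backs; the gripper's body (76 mm by 85 mm) begins 54 mm behind the grasp point. The pads swing forward as they close: fully open they stand 13 mm farther back than shut.
Start: joints at [1.167, 0.326, -0.193, 1.052, 0, 1.437], TCP at [146.59, 530.123, 303.881] pointing down, gripper open.
Joint ranges: [-2.65, 2.65], [-0.97, 1.79], [-1.3, 1.35], [-1.93, 2.1], [-1.47, 1.37], [-3.14, 3.14]. Speed limits (rad/s): [2.57, 2.57, 3.14, 3.14, 3.14, 3.14].

INTERFACE

Orientations are given as a unit quaternion [x, y, z, w].
In Python, from plant import arm gives the robot as it stands.
- The arm moves only by the tool jog_arm, never from a script. Its argument "series" is a list of rows, each a list of 6 numbers: the shift along the tool's x, y, z in mm, then the turn, a rotation vector about the tool's x, y, z in degrees. A call has 1 to 20 rows; each row shifts and turns the pose as measured when the row begins, along the tool's axes as they then stand; what a row does not reach is not made up. A row lasts 1/12 s, in which the tool goes at most 41.7 mm and 7.16 degrees, less where a joint would pass 70% of its speed; a pose out of reach is approached as far as the arm can. A call is refused whole if a number of a shift passes 41.7 or a number of a turn 7.16, either way. A call with a gripper value outside its range is refused whole. "jaw" is the opening, from 0 (shut) to 1 (fully open), set as the call begins (left out, the last holds). The fingers move at their own pace and stop on an object; "newtons" is the grip in N (left out, the last holds). Time passes only in rows, so rows that do not move let the fingers close. It gives the time, the measured TCP pose, the force and the opening at its end, in the units of the state.
- arm.observe(): the state, without advancing time (a new reading comes with each control period).
- arm.camera(name): name is "side" or "top"; returns (picture, depth): 420x560x3 uint8, red, green, blue; 420x560 float32, mm along the optical axis (not along the pixel's ray), 0 where there is no reading.
- arm.calibration(name): a dict with "mtx" (3x3 intrinsics, pixels), "R" (3x3) and "t" (3): a world point X has camera coordinates R X + t. Camera axes: x right, y down, z forward; pixel columns grow to the right and rows downward; lengths in mm; the calibration is good to about 2 mm. A picture is of the moment at which its call begins. calibration takes no time and is no camera call.
- arm.sign_off(): hands the job in, once; it reports no verdict.
The state is a dict: "clock": time; "joint_pos": joint angles; "qvel": joint speeds; "joint_efforts": joint torques, N m; "eef_pos": TCP position; "ee_rot": TCP orientation; "wrist_force": force on the tool from outside, world axes, zero at the start; "wrist_torque": the same for the moment, N m; "opening": finger opening in mm.
Only numpy, scipy, OpenCV 4.12 (cv2) and the standard library are available. Lean on these libraries where they do the work, as an engineer would, in place of code of your own. Each camera call takes 0.05 s, during which the arm holds its last target. There are 200 camera calls.

## Working session

There is one attempt and no reset: what is moved stays moved. The work goes in short steps, Python scripts to look and compute and a tool call to move; the robot and the scene stay as the last step left them, time stands still between calls to the robot, and variables do not carry over. Pictures are saved under pics/ and viewed, about 8 in all and at most 12, crops included, and the job is handed in when it is done.

Besides the shell and the picture viewer there is one more tool, called by a JSON object that holds its "op" and its "data", one argument or row to a line. jog_arm: Moves the arm, as the interface text tells. Its arguments: {"type":"object","properties":{"series":{"type":"array"},"jaw":{"type":"number"},"newtons":{"type":"number"}},"required":["series"]}

```bash
mkdir -p pics; ls
python3 - <<'E'
from plant import arm
import cv2,numpy as np
for n in("top","side"):
    p,d=arm.camera(n); np.savez(f"{n}0.npz",p=p,d=d); cv2.imwrite(f"pics/{n}0.png",p[:,:,::-1])
    c=arm.calibration(n); print(n,c["mtx"].round(1).tolist(),c["R"].round(3).tolist(),c["t"].round(1).tolist())
print(arm.observe())
E
```

```text
pics
top [[432.9, 0.0, 281.8], [0.0, 432.9, 208.1], [0.0, 0.0, 1.0]] [[-0.005, -1.0, 0.016], [-0.998, 0.004, -0.056], [0.055, -0.016, -0.998]] [-78.0, 608.2, 1046.4]
side [[508.0, 0.0, 285.0], [0.0, 508.0, 207.0], [0.0, 0.0, 1.0]] [[0.911, -0.412, 0.021], [-0.255, -0.603, -0.756], [0.324, 0.683, -0.654]] [-590.9, 157.8, 917.1]
{'clock': 0.1, 'joint_pos': array([ 1.16681225e+00,  3.26878382e-01, -1.93456928e-01,  1.05203693e+00,
       -4.89876197e-05,  1.43659689e+00]), 'qvel': array([-0.00108145, -0.00052044,  0.0022885 , -0.00035228,  0.00031078,
        0.00114829]), 'joint_efforts': array([ 1.36506300e-03, -4.44238937e+01,  2.63038194e+01,  7.86906341e-03,
       -4.46051354e-05, -6.12170325e-06]), 'eef_pos': array([146.42514043, 529.72516961, 303.18560897]), 'ee_rot': array([ 0.7012248 , -0.09522566,  0.0949628 , -0.70014136]), 'wrist_force': array([-0.1613589 ,  0.4456022 ,  0.36128392]), 'wrist_torque': array([ 0.07627868, -0.01088532,  0.04130804]), 'opening': 85.53858544360287}
```

View pics/top0.png

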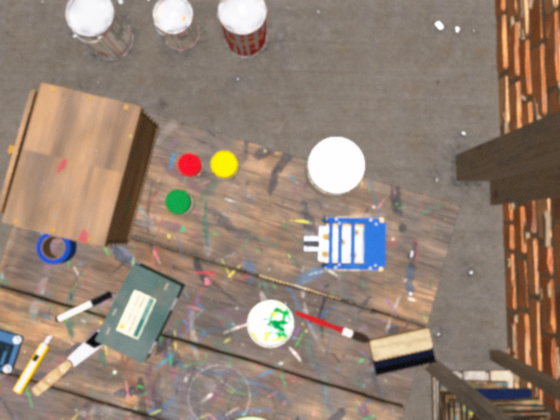

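View pics/side0.png

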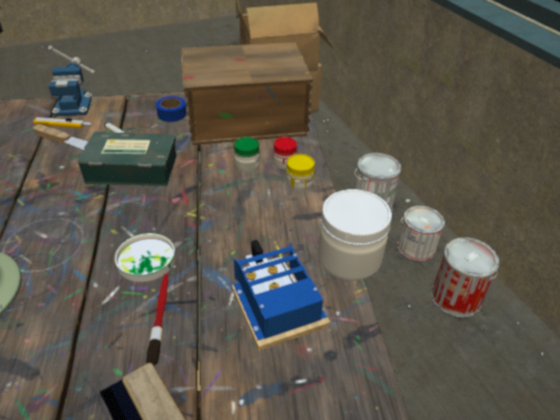

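```bash
cat > h.py <<'E'
import numpy as np,cv2
from plant import arm
from scipy.spatial.transform import Rotation as Ro
def ray(n,uv,z):
    """pixels -> world points on the plane of height z"""
    c=arm.calibration(n); R,t=np.array(c["R"]),np.array(c["t"]).ravel()
    uv=np.atleast_2d(uv).astype(float)
    d=np.c_[uv,np.ones(len(uv))]@np.linalg.inv(c["mtx"]).T@R
    o=-R.T@t
    return o+d*((z-o[2])/d[:,2])[:,None]
def proj(n,X):
    c=arm.calibration(n); q=(np.atleast_2d(X)@np.array(c["R"]).T+np.array(c["t"]).ravel())@np.array(c["mtx"]).T
    return q[:,:2]/q[:,2:]
def cloud(n,d):
    c=arm.calibration(n); v,u=np.indices(d.shape)
    P=np.dstack([u,v,np.ones_like(u)])@np.linalg.inv(c["mtx"]).T*d[...,None]
    return (P-np.array(c["t"]).ravel())@np.array(c["R"])
E
python3 - <<'E'
from h import *
f=np.load("top0.npz");p,d=f["p"],f["d"]
h=cv2.cvtColor(p,cv2.COLOR_RGB2HSV)
m=cv2.inRange(h,(100,120,60),(125,255,255)); m[:200]=0;m[290:]=0;m[:,:290]=0;m[:,410:]=0
W=cloud("top",d)
top=(m>0)&(abs(W[...,2]-72)<8)
print("blue",(m>0).sum(),top.sum(),np.median(W[m>0][:,2]))
pts=np.argwhere(m>0)[:,::-1]
w=ray("top",pts,72)[:,:2].astype(np.float32)
print("rect z72",cv2.minAreaRect(w))
# pots lids
for nm,a,b in(("red",(0,150,100),(6,255,255)),("green",(50,120,60),(80,255,255)),("yel",(22,150,120),(32,255,255))):
    k=cv2.inRange(h,a,b);k[:140]=0;k[220:]=0;k[:,:160]=0;k[:,250:]=0
    q=np.argwhere(k>0)[:,::-1].mean(0);print(nm,q,ray("top",q,64).round())
c=p[195:295,285:405]; cv2.imwrite("pics/crop.png",cv2.resize(c[:,:,::-1],None,fx=6,fy=6,interpolation=cv2.INTER_CUBIC))
# depth map height in the handle area
print(W[230:257:2,298:334:3,2].round().astype(int))
E
```

```text
blue 1496 1253 70.49296861954785
rect z72 ((521.8896484375, -248.11911010742188), (143.17198181152344, 116.36051177978516), 88.11012268066406)
red [188.79710145 164.92753623] [[708. 138.  64.]]
green [177.65707965 201.40044248] [[622. 164.  64.]]
yel [223.89816361 164.01669449] [[710.  56.  64.]]
[[-5  0 -1  0  2  0 -4 30 15 18 72 73]
 [-5 -1 -2  0  4  1 -1 29 17 14 70 72]
 [-5 -2  0  0 -3 -2 -1 29 18 22 69 71]
 [-1  0  4 -3 -1  3 -4 30 22 30 71 74]
 [-3  1 19 19 19 21 19 30 24 29 69 72]
 [-2  0 22 16 20 21 18 26 18 23 71 68]
 [ 0  1 30 60 59 59 62 31 15 22 69 74]
 [-4  2 33 57 60 59 59 29 22 17 70 75]
 [-3 -2 19 59 57 60 61 28 17 16 70 72]
 [-1  2 18 25 21 22 21 29 19 16 75 72]
 [-1 -1 19 19 23 18 18 27 17 13 71 71]
 [ 0  0 -2  0  0 -1 -1 25 27 25 70 70]
 [ 2 -1  1  1 -1 -1  0 28 26 29 70 71]
 [ 3 -2 -4 -1  0  0 -1 30 25 28 71 71]]
```

View pics/crop.png

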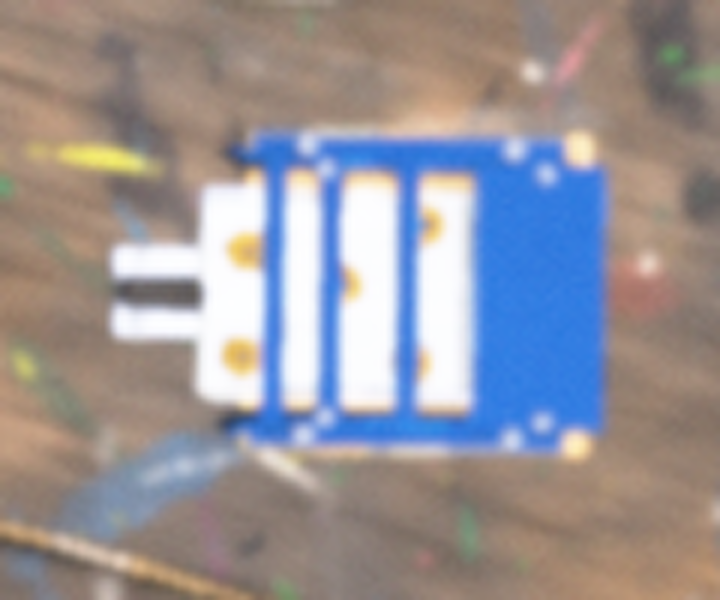

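Run:
```python
from h import *
f=np.load("top0.npz");p,d=f["p"],f["d"]
W=cloud("top",d)
k=(abs(W[...,2]-59)<6); k[:,:300]=0;k[:,325:]=0;k[:225]=0;k[260:]=0
q=np.argwhere(k)[:,::-1]; w=ray("top",q,59)[:,:2]; print("fin",len(q),w.mean(0),cv2.minAreaRect(w.astype(np.float32)))
r=(W[...,2]>62); r[:,:322]=0;r[:,:]&=True; r[:205]=0;r[285:]=0;r[:,400:]=0
q=np.argwhere(r)[:,::-1]; w=ray("top",q,72)[:,:2]; print("roof ext",len(q),w.min(0),w.max(0))
up=[];lo=[]
for u in range(331,384):
    v=np.where(r[:,u])[0]; up.append((u,v.min()-.5)); lo.append((u,v.max()+.5))
A=[]
for e in(up,lo):
    x=ray("top",e,72)[:,:2]; s=np.polyfit(x[:,1],x[:,0],1); print("edge",s, "yaw deg",np.degrees(-np.arctan(s[0]))); A.append(s)
    r0=x[:,0]-np.polyval(s,x[:,1]); print(r0.std())
s=np.mean(A,0); print("mid at y=-240,-140,0:",np.polyval(s,[-240,-140,0]),"width",A[0][1]-A[1][1]+(A[0][0]-A[1][0])*-240)
o=arm.observe();R=Ro.from_quat(o["ee_rot"]).as_matrix();print("tool axes cols\n",R.round(3))
```

```text
fin 81 [ 521.65917393 -149.87280086] ((521.763671875, -149.71615600585938), (30.668256759643555, 11.736984252929688), 89.6665267944336)
roof ext 1721 [ 427.75620846 -350.22726749] [ 606.64622766 -174.80745642]
edge [2.50513028e-02 5.80070111e+02] yaw deg -1.4350337783300822
6.580192427421043
edge [1.65561908e-02 4.70349775e+02] yaw deg -0.9485131992915706
8.213675899579254
mid at y=-240,-140,0: [520.21704361 522.29741829 525.20994284] width 107.68150956668082
tool axes cols
 [[ 0.964 -0.001  0.267]
 [-0.267 -0.001  0.964]
 [-0.    -1.    -0.002]]
```

{"op": "jog_arm", "data": {
  "series": [
    [0,0,0,0,6.85,0],
    [0,0,0,0,6.85,0],
    [0,0,0,0,6.85,0],
    [0,0,0,0,6.85,0],
    [0,0,0,0,6.85,0],
    [0,0,0,0,6.85,0],
    [0,0,0,0,6.85,0],
    [0,0,0,0,6.85,0],
    [0,0,0,0,6.85,0],
    [0,0,0,0,6.85,0],
    [0,0,0,0,6.85,0]
  ],
  "jaw": 1,
  "newtons": 110
}}

```text
clock: 1.02
eef_pos: [145.1, 526.7, 297.8]
ee_rot: [0.486, -0.516, 0.519, -0.478]
wrist_force: [0.3, 0.1, -0.2]
opening: 85.6
```

{"op": "jog_arm", "data": {
  "series": [
    [34,0,19,0,0,0],
    [34,0,19,0,0,0],
    [34,0,19,0,0,0],
    [34,0,19,0,0,0],
    [34,0,19,0,0,0],
    [34,0,19,0,0,0],
    [34,0,19,0,0,0],
    [34,0,19,0,0,0],
    [34,0,19,0,0,0],
    [34,0,19,0,0,0],
    [34,10,19,0,0,0],
    [34,10,19,0,0,0],
    [34,10,19,0,0,0],
    [34,10,19,0,0,0],
    [34,10,19,0,0,0],
    [34,10,19,0,0,0],
    [34,10,19,0,0,0],
    [34,10,19,0,0,0],
    [34,10,19,0,0,0],
    [20,0,10,0,0,0]
  ]
}}

```text
clock: 2.68
eef_pos: [473.8, -190.4, 207.5]
ee_rot: [0.487, -0.514, 0.519, -0.48]
wrist_force: [0.2, -0.7, -0.6]
opening: 85.7
```

```bash
cat >> h.py <<'E'
def st():
    o=arm.observe(); R=Ro.from_quat(o["ee_rot"]).as_matrix()
    print("t",round(o["clock"],2),"tcp",o["eef_pos"].round(1),"zang",np.degrees(np.arctan2(R[1,2],R[0,2])).round(2),"tilt",R[2].round(3),"open",round(o["opening"],1),"F",o["wrist_force"].round(1),"M",o["wrist_torque"].round(2),"q",o["joint_pos"].round(2))
    return o,R
def to(x,y,z):
    """shift in tool axes to put the TCP at x,y,z"""
    o,R=st(); print("shift",(R.T@(np.array([x,y,z])-o["eef_pos"])).round(1))
E
python3 -c "
from h import *
to(522,-150,150)"
```

```text
t 2.68 tcp [ 473.8 -190.4  207.5] zang -3.78 tilt [ 0.012 -1.    -0.001] open 85.7 F [ 0.2 -0.7 -0.6] M [ 0.01  0.04 -0.01] q [-0.52  0.34 -0.44  0.79 -0.01  1.11]
shift [-44.2  56.9  45.5]
```

{"op": "jog_arm", "data": {
  "series": [
    [-11,5,11.5,0,-1.4,0.35],
    [-11,8,11.5,0,-1.4,0.35],
    [-11,8,11.5,0,0,0],
    [-11,8,11,0,0,0],
    [0,8,0,0,0,0],
    [0,8,0,0,0,0],
    [0,5,0,0,0,0],
    [0,0,0,0,0,0]
  ]
}}

```text
clock: 3.35
eef_pos: [522.7, -155.8, 150.3]
ee_rot: [-0.494, 0.508, -0.505, 0.492]
wrist_force: [-0.5, 0.4, -0.8]
opening: 85.3
```

```bash
python3 -c "
from h import *
to(522,-150,101)
p,d=arm.camera('side');cv2.imwrite('pics/s1.png',cv2.resize(p[190:350,180:380,::-1],None,fx=3.5,fy=3.5))"
```

```text
t 3.35 tcp [ 522.7 -155.8  150.3] zang -1.56 tilt [-0.    -1.    -0.006] open 85.3 F [-0.5  0.4 -0.8] M [ 0.   -0.02  0.01] q [-0.42  0.47 -0.4   0.7  -0.    1.17]
shift [-5.7 49.3 -0.6]
```

View pics/s1.png

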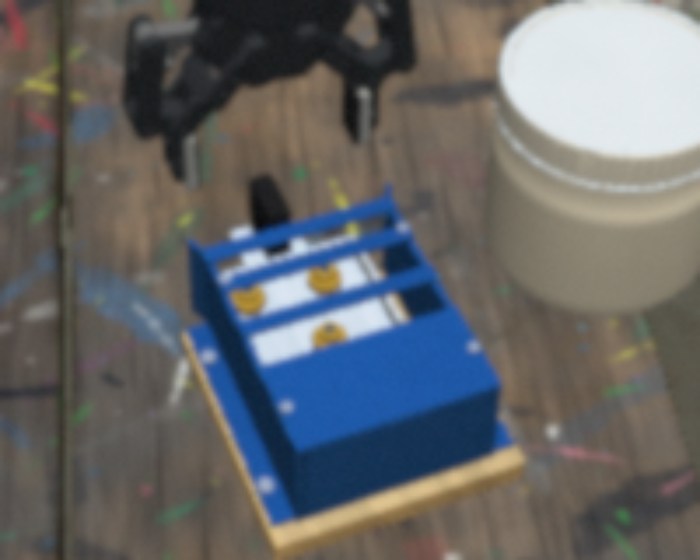

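The side view shows the open fingers at about (190,170) and (365,120) in the crop, on either side of the black fin at (268,215). I'm going down.

{"op": "jog_arm", "data": {
  "series": [
    [-4,9,0,0,-0.3,0],
    [-2,9,0,0,-0.3,0],
    [0,9,0,0,0,0],
    [0,9,0,0,0,0],
    [0,8,0,0,0,0],
    [0,5,0,0,0,0],
    [0,0,0,0,0,0]
  ]
}}

```text
clock: 3.98
eef_pos: [521.8, -150.4, 97.8]
ee_rot: [-0.497, 0.505, -0.504, 0.494]
wrist_force: [0.1, -0.5, -0.2]
opening: 85.6
```

```bash
python3 -c "
from h import *
to(522,-149,101)"
```

```text
t 3.98 tcp [ 521.8 -150.4   97.8] zang -1.02 tilt [ 0.001 -1.    -0.004] open 85.6 F [ 0.1 -0.5 -0.2] M [0.   0.   0.04] q [-0.42  0.54 -0.46  0.58 -0.    1.17]
shift [-1.4 -3.2  0.2]
```

{"op": "jog_arm", "data": {
  "series": [
    [-1,-2,0,0,0,0],
    [0,0,0,0,0,0],
    [0,0,0,0,0,0],
    [0,0,0,0,0,0],
    [0,0,0,0,0,0],
    [0,0,0,0,0,0],
    [0,0,0,0,0,0],
    [0,0,0,0,0,0],
    [0,0,0,0,0,0],
    [0,0,0,0,0,0],
    [0,0,0,0,0,0],
    [0,0,0,0,0,0]
  ],
  "jaw": 0,
  "newtons": 110
}}

```text
clock: 4.98
eef_pos: [522.5, -149.6, 100.9]
ee_rot: [-0.496, 0.505, -0.504, 0.495]
wrist_force: [-0.4, -0.4, -0.8]
opening: 12.5
```

```bash
python3 -c "
from h import *
to(522,-149,101)"
```

```text
t 4.98 tcp [ 522.5 -149.6  100.9] zang -1.03 tilt [ 0.001 -1.    -0.003] open 12.5 F [-0.4 -0.4 -0.8] M [ 0.03 -0.03 -0.04] q [-0.41  0.54 -0.45  0.58 -0.    1.17]
shift [-0.6 -0.1 -0.5]
```

{"op": "jog_arm", "data": {
  "series": [
    [0,-1.5,0,0,0,0],
    [0,-1.5,0,0,0,0],
    [-3,0,0,0,0,0],
    [-6,0,0,0,0,0],
    [-6,0,0,0,0,0],
    [-6,0,0,0,0,0],
    [-6,0,0,0,0,0],
    [-3,0,0,0,0,0],
    [0,0,0,0,0,0]
  ]
}}

```text
clock: 5.73
eef_pos: [522.0, -115.1, 103.2]
ee_rot: [-0.496, 0.506, -0.503, 0.495]
wrist_force: [-0.4, -0.7, -2.7]
opening: 12.3
```

```bash
python3 -c "
from h import *
to(523,0,104)
p,d=arm.camera('side');cv2.imwrite('pics/s2.png',cv2.resize(p[170:330,180:380,::-1],None,fx=3.5,fy=3.5))"
```

```text
t 5.73 tcp [ 522.  -115.1  103.2] zang -0.98 tilt [-0.002 -1.    -0.005] open 12.3 F [-0.4 -0.7 -2.7] M [ 0.15 -0.06  0.05] q [-0.36  0.52 -0.47  0.58 -0.    1.23]
shift [-115.1   -0.6   -1. ]
```

View pics/s2.png

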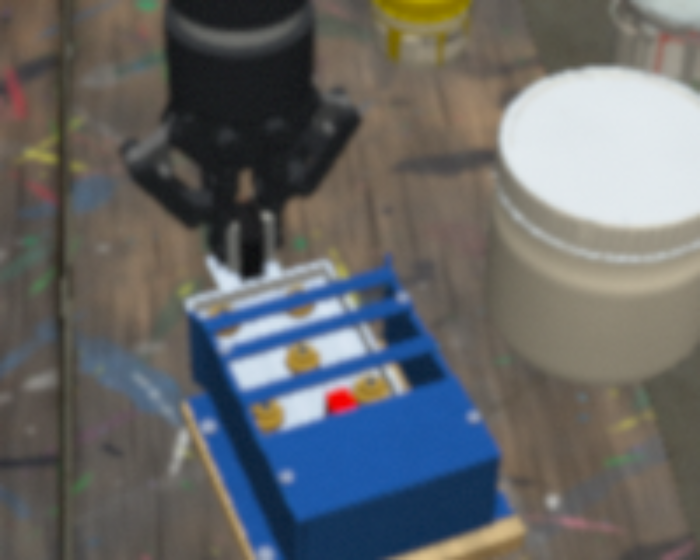

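The tray comes out cleanly, with the fin held at (248,240) in the crop, five nuts in view and red showing at (340,400). I'll keep pulling.

{"op": "jog_arm", "data": {
  "series": [
    [-4,0,0,0,0,0],
    [-8,0,0,0,0,0],
    [-10,0,0,0,0,0],
    [-12,0,0,0,0,0],
    [-12,0,0,0,0,0],
    [-12,0,0,0,0,0],
    [-12,0,0,0,0,0],
    [-12,0,0,0,0,0],
    [-12,0,0,0,0,0],
    [-12,0,0,0,0,0],
    [-12,0,0,0,0,0],
    [-12,0,0,0,0,0],
    [-12,0,0,0,0,0],
    [-12,0,0,0,0,0],
    [-12,0,0,0,0,0],
    [-12,0,0,0,0,0],
    [-11,0,0,0,0,0],
    [-8,0,0,0,0,0],
    [-5,0,0,0,0,0],
    [0,0,0,0,0,0]
  ]
}}

```text
clock: 7.45
eef_pos: [522.3, 115.1, 104.0]
ee_rot: [-0.498, 0.504, -0.5, 0.498]
wrist_force: [0.1, 0.4, -1.8]
opening: 12.5
```

```bash
python3 -c "
from h import *
to(523,90,87)
p,d=arm.camera('side');cv2.imwrite('pics/s3.png',cv2.resize(p[110:310,150:400,::-1],None,fx=3,fy=3))"
```

```text
t 7.45 tcp [522.3 115.1 104. ] zang -0.38 tilt [-0.004 -1.    -0.004] open 12.5 F [ 0.1  0.4 -1.8] M [ 0.16 -0.    0.01] q [ 0.08  0.52 -0.47  0.58  0.    1.65]
shift [25.2 16.9  0.9]
```

View pics/s3.png

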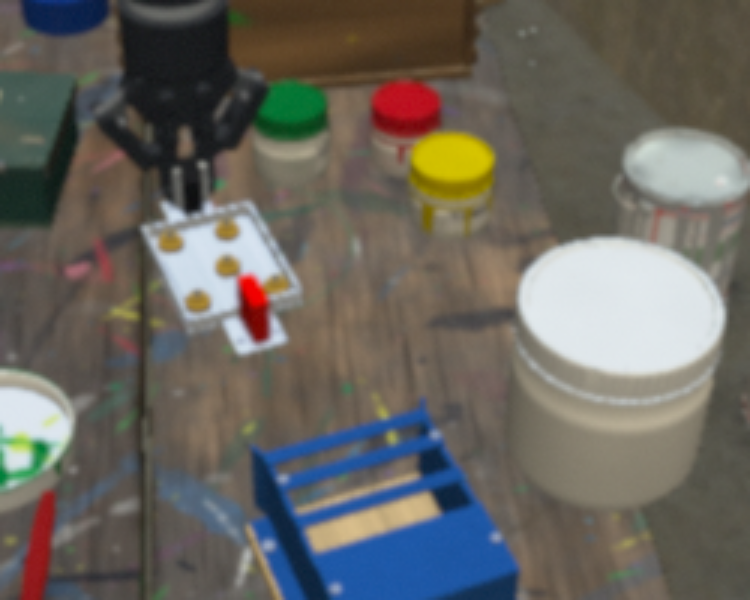

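{"op": "jog_arm", "data": {
  "series": [
    [5,0,-2,0,0,0],
    [8,0,-2,0,0,0],
    [8,0,-2,0,0,0],
    [7,0,-2,0,0,0],
    [2,3,0,0,0,0],
    [0,4,0,0,0,0],
    [0,4,0,0,0,0],
    [0,3,0,0,0,0],
    [0,2,0,0,0,0],
    [0,0,0,0,0,0],
    [0,0,0,0,0,0]
  ]
}}

```text
clock: 8.42
eef_pos: [513.2, 77.5, 86.0]
ee_rot: [-0.497, 0.505, -0.502, 0.496]
wrist_force: [-0.5, -0.3, 0.3]
opening: 12.2
```

```bash
python3 -c "
from h import *
to(514,87,86.4)"
```

```text
t 8.42 tcp [513.2  77.5  86. ] zang -0.77 tilt [-0.001 -1.    -0.005] open 12.2 F [-0.5 -0.3  0.3] M [-0.13 -0.03 -0.04] q [ 0.01  0.53 -0.53  0.52  0.    1.59]
shift [-9.5 -0.4  0.7]
```

{"op": "jog_arm", "data": {
  "series": [
    [0,0,0,0,0,0],
    [0,0,0,0,0,0],
    [0,0,0,0,0,0],
    [0,0,0,0,0,0],
    [0,0,0,0,0,0],
    [0,0,0,0,0,0],
    [0,-6,0,0,0,0],
    [0,-12,0,0,0,0],
    [0,-12,0,0,0,0],
    [0,-12,0,0,0,0],
    [0,-12,0,0,0,0],
    [0,-10,0,0,0,0],
    [0,0,0,0,0,0]
  ],
  "jaw": 1
}}

```text
clock: 9.5
eef_pos: [513.9, 78.3, 155.5]
ee_rot: [-0.498, 0.504, -0.502, 0.497]
wrist_force: [0.1, -0.7, 1.5]
opening: 85.2
```

{"op": "jog_arm", "data": {
  "series": [
    [20,0,0,0,0,0],
    [20,0,0,0,0,0],
    [20,0,0,0,0,0],
    [20,0,0,0,0,0],
    [20,0,0,0,0,0],
    [20,0,0,0,0,0],
    [10,0,0,0,0,0],
    [0,0,0,0,0,0]
  ]
}}

```text
clock: 10.17
eef_pos: [512.9, -55.7, 155.6]
ee_rot: [-0.498, 0.502, -0.501, 0.499]
wrist_force: [0.8, -0.5, -0.7]
opening: 85.4
```

Run:
```python
from h import *
to(511,-68.5,86)
for n in("top","side"):
    p,d=arm.camera(n); np.savez(n+"1.npz",p=p,d=d)
    h=cv2.cvtColor(p,cv2.COLOR_RGB2HSV)
    k=cv2.inRange(h,(0,150,80),(6,255,255))|cv2.inRange(h,(174,150,80),(180,255,255))
    c=proj(n,[511,-68.5,40])[0]; M=np.zeros_like(k); cv2.circle(M,tuple(int(x) for x in c),30,255,-1); k&=M
    q=np.argwhere(k>0)[:,::-1]; print(n,len(q),c); 
    if len(q):print(ray(n,q.mean(0),44).round(1), ray(n,q.mean(0),32).round(1))
a=np.load("top1.npz")["p"][170:300,180:380,::-1];b=np.load("side1.npz")["p"][140:270,180:380,::-1]
cv2.imwrite("pics/s4.png",cv2.resize(np.vstack([a,b]),None,fx=2.3,fy=2.3))
```

```text
t 10.17 tcp [512.9 -55.7 155.6] zang -0.43 tilt [-0.002 -1.    -0.   ] open 85.4 F [ 0.8 -0.5 -0.7] M [ 0.03 -0.01 -0.  ] q [-0.25  0.42 -0.48  0.67  0.    1.33]
shift [12.9 69.6 -1.8]
top 0 [276.97893864 247.99743916]
side 146 [236.54202254 226.36754109]
[[504.9 -84.5  44. ]] [[508.8 -72.4  32. ]]
```

View pics/s4.png

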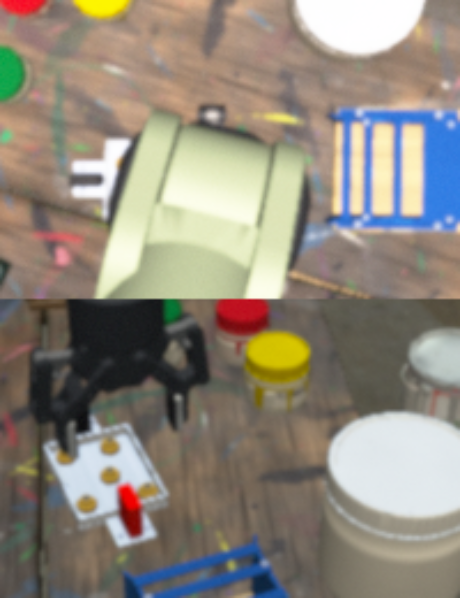

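The side view shows the tray flat on the table with all five nuts in it and the red fin at (130,510). The ray agrees with the dead-reckoned handle point, (511,-69).

{"op": "jog_arm", "data": {
  "series": [
    [6,0,-1,0,0,0],
    [6,8,-1,0,0,0],
    [1,10,0,0,0,0],
    [0,10,0,0,0,0],
    [0,10,0,0,0,0],
    [0,10,0,0,0,0],
    [0,10,0,0,0,0],
    [0,6,0,0,0,0],
    [0,3,0,0,0,0],
    [0,0,0,0,0,0]
  ]
}}

```text
clock: 11.1
eef_pos: [508.3, -62.0, 79.7]
ee_rot: [-0.5, 0.502, -0.497, 0.501]
wrist_force: [0.8, 0.7, -0.6]
opening: 85.2
```

```bash
python3 -c "
from h import *
to(511,-69,86)"
```

```text
t 11.1 tcp [508.3 -62.   79.7] zang 0.16 tilt [-0.006 -1.    -0.004] open 85.2 F [ 0.8  0.7 -0.6] M [ 0.    0.02 -0.04] q [-0.27  0.53 -0.55  0.5   0.    1.3 ]
shift [ 6.9 -6.3  2.6]
```

Correct to the point, then grip.

{"op": "jog_arm", "data": {
  "series": [
    [3,-4,1.3,0,0.5,-0.3],
    [3,-2,1.3,0,0.4,0],
    [1,0,0,0,0,0],
    [0,0,0,0,0,0]
  ]
}}

```text
clock: 11.43
eef_pos: [511.7, -69.5, 86.9]
ee_rot: [-0.497, 0.504, -0.503, 0.496]
wrist_force: [-0.0, 0.1, 0.1]
opening: 85.4
```

```bash
python3 -c "
from h import *
to(511,-69,86)"
```

```text
t 11.43 tcp [511.7 -69.5  86.9] zang -0.79 tilt [ 0.    -1.    -0.003] open 85.4 F [-0.   0.1  0.1] M [-0.04 -0.02 -0.  ] q [-0.28  0.52 -0.54  0.52 -0.    1.31]
shift [-0.5  0.9 -0.7]
```

{"op": "jog_arm", "data": {
  "series": [
    [0,0,0,0,0,0],
    [0,0,0,0,0,0],
    [0,0,0,0,0,0],
    [0,0,0,0,0,0],
    [0,0,0,0,0,0],
    [0,0,0,0,0,0],
    [0,0,0,0,0,0],
    [0,0,0,0,0,0],
    [0,0,0,0,0,0],
    [0,0,0,0,0,0],
    [0,0,0,0,0,0]
  ],
  "jaw": 0
}}

```text
clock: 12.35
eef_pos: [512.8, -70.2, 88.8]
ee_rot: [0.497, -0.503, 0.504, -0.496]
wrist_force: [0.0, -0.2, 1.1]
opening: 12.1
```

{"op": "jog_arm", "data": {
  "series": [
    [0,-3,0,0,0,0],
    [0,-6,0,0,0,0],
    [0,-8,0,0,0,0],
    [0,-8,0,0,0,0],
    [0,-4,0,0,0,0],
    [0,0,0,0,0,0]
  ]
}}

```text
clock: 12.85
eef_pos: [511.6, -69.9, 119.8]
ee_rot: [-0.498, 0.504, -0.503, 0.495]
wrist_force: [0.5, -0.7, -2.1]
opening: 12.3
```

Run:
```python
from h import *
to(490,30,186)
p,d=arm.camera("side"); cv2.imwrite("pics/s5.png",cv2.resize(p[110:270,150:350,::-1],None,fx=3,fy=3))
```

```text
t 12.85 tcp [511.6 -69.9 119.8] zang -0.81 tilt [ 0.002 -1.    -0.003] open 12.3 F [ 0.5 -0.7 -2.1] M [-0.15 -0.06  0.  ] q [-0.28  0.47 -0.51  0.59 -0.    1.31]
shift [-99.5 -66.3 -23.2]
```

View pics/s5.png

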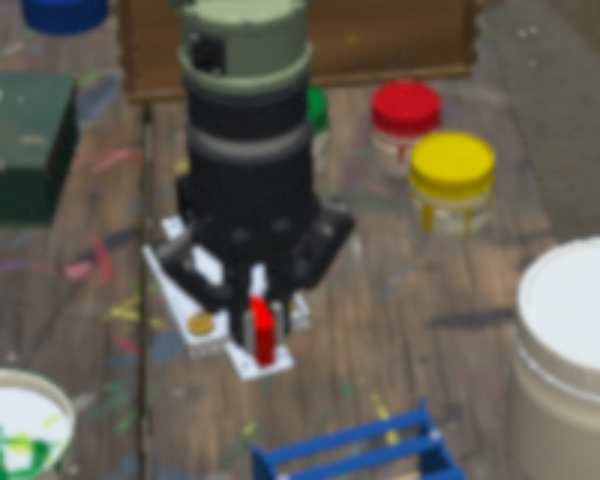

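Red fin gripped at (262,330) in the crop and the tray is off the table. Next I lift it, back off from the bay, and turn.

{"op": "jog_arm", "data": {
  "series": [
    [-4,-4,0,0,0,0],
    [-7,-6,0,0,0,0],
    [-10,-8,0,0,0,0],
    [-12,-8,0,0,0,0],
    [-12,-8,0,0,0,0],
    [-12,-8,0,0,0,0],
    [-12,-8,0,0,0,0],
    [-12,-8,0,0,0,0],
    [-9,-5,0,0,0,0],
    [-6,-3,0,0,0,0],
    [-4,0,0,0,0,0],
    [0,0,0,0,0,0]
  ]
}}

```text
clock: 13.9
eef_pos: [511.7, 44.4, 193.7]
ee_rot: [-0.498, 0.503, -0.501, 0.497]
wrist_force: [0.2, 0.1, -1.4]
opening: 12.2
```

{"op": "jog_arm", "data": {
  "series": [
    [0,0,0,0,-1.5,0],
    [0,0,0,0,-2.5,0],
    [0,0,0,0,-3.5,0],
    [0,0,0,0,-4.5,0],
    [0,0,0,0,-5,0],
    [0,0,0,0,-5,0],
    [0,0,0,0,-5,0],
    [0,0,0,0,-5,0],
    [0,0,0,0,-5,0],
    [0,0,0,0,-5,0],
    [0,0,0,0,-5,0],
    [0,0,0,0,-5,0],
    [0,0,0,0,-5,0],
    [0,0,0,0,-5,0],
    [0,0,0,0,-5,0],
    [0,0,0,0,-5,0],
    [0,0,0,0,-4,0],
    [0,0,0,0,-3,0],
    [0,0,0,0,-2,0],
    [0,0,0,0,0,0]
  ]
}}

```text
clock: 15.57
eef_pos: [507.1, 37.2, 183.5]
ee_rot: [0.707, -0.045, 0.031, -0.705]
wrist_force: [-0.2, -0.3, -2.5]
opening: 12.1
```

Run:
```python
from h import *
to(511,30,186)
p,d=arm.camera("side"); cv2.imwrite("pics/s6.png",cv2.resize(p[90:310,130:410,::-1],None,fx=2.5,fy=2.5))
```

```text
t 15.57 tcp [507.1  37.2 183.5] zang 83.81 tilt [-0.019 -1.    -0.003] open 12.1 F [-0.2 -0.3 -2.5] M [ 0.01 -0.19  0.01] q [-0.07  0.38 -0.45  0.76 -0.    0.04]
shift [ 4.6 -2.5 -6.7]
```

View pics/s6.png

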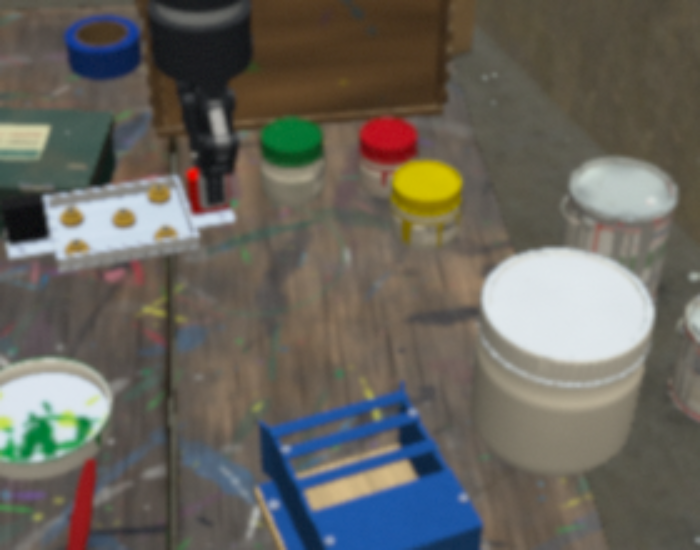

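The tray is level halfway through the turn, with the nuts inside and the black end at the left (25,220). I'll finish the turn.

{"op": "jog_arm", "data": {
  "series": [
    [0,0,0,0,-1.5,-0.5],
    [0,0,0,0,-2.5,-0.5],
    [0,0,0,0,-3.5,0],
    [0,0,0,0,-4.5,0],
    [0,0,0,0,-5.5,0],
    [0,0,0,0,-5.5,0],
    [0,0,0,0,-5.5,0],
    [0,0,0,0,-5.5,0],
    [0,0,0,0,-5.5,0],
    [0,0,0,0,-5.5,0],
    [0,0,0,0,-5.5,0],
    [0,0,0,0,-5.5,0],
    [0,0,0,0,-5.5,0],
    [0,0,0,0,-5.5,0],
    [0,0,0,0,-5.5,0],
    [0,0,0,0,-5.5,0],
    [0,0,0,0,-5,0],
    [0,0,0,0,-4,0],
    [0,0,0,0,-2,0],
    [0,0,0,0,0,0]
  ]
}}

```text
clock: 17.28
eef_pos: [504.3, 34.6, 178.0]
ee_rot: [-0.516, -0.478, 0.482, 0.523]
wrist_force: [0.5, 1.0, -2.3]
opening: 12.3
```

Run:
```python
from h import *
to(524,42,120)
```

```text
t 17.28 tcp [504.3  34.6 178. ] zang 175.47 tilt [ 0.004 -1.     0.011] open 12.3 F [ 0.5  1.  -2.3] M [ 0.12 -0.07 -0.07] q [-0.08  0.38 -0.48  0.73  0.   -1.57]
shift [  8.8  57.8 -19.7]
```

{"op": "jog_arm", "data": {
  "series": [
    [2,5,-4,-0.3,-1.2,0],
    [2,8,-4,-0.3,-1.2,0],
    [2,8,-4,0,-1.1,0],
    [2,8,-4,0,0,0],
    [0,8,-4,0,0,0],
    [0,8,0,0,0,0],
    [0,8,0,0,0,0],
    [0,8,0,0,0,0],
    [0,6,0,0,0,0],
    [0,0,0,0,0,0]
  ]
}}

```text
clock: 18.12
eef_pos: [525.8, 43.0, 101.3]
ee_rot: [-0.502, -0.496, 0.495, 0.506]
wrist_force: [-0.4, -0.4, -2.4]
opening: 12.0
```

Run:
```python
from h import *
to(525,42,107)
for n in("top","side"):
    p,d=arm.camera(n); np.savez(n+"2.npz",p=p,d=d)
a=np.load("top2.npz");p,d=a["p"],a["d"];W=cloud("top",d)
# tray heights and edges: bright pixels between the gripper and the mouth
g=(p.min(2)>165); g[:200]=0;g[290:]=0;g[:,:225]=0;g[:,315:]=0
q=np.argwhere(g)[:,::-1]; print(len(q),q.min(0),q.max(0),W[g].min(0).round(),W[g].max(0).round())
for u in range(240,315,4):
    v=np.where(g[:,u])[0]
    if len(v)>3: e=ray("top",[[u,v.min()-.5],[u,v.max()+.5]],30)[:,:2]; print(u,e.round(1).tolist(),"mid",e[:,0].mean().round(1),"z",np.median(W[v,u,2]).round(1))
A=p[170:300,200:400,::-1];B=np.load("side2.npz")["p"][130:260,170:370,::-1]
cv2.imwrite("pics/s7.png",cv2.resize(np.vstack([A,B]),None,fx=2.3,fy=2.3))
```

```text
t 18.12 tcp [525.8  43.  101.3] zang 178.99 tilt [ 0.005 -1.     0.003] open 12.0 F [-0.4 -0.4 -2.4] M [0.16 0.02 0.  ] q [-0.06  0.51 -0.5   0.56  0.   -1.61]
shift [-0.9 -5.7  0.7]
1793 [225 200] [305 289] [ 351. -169. -462.] [ 630.   53. 1080.]
240 [[565.4, 20.7], [550.9, 20.7]] mid 558.2 z 178.3
244 [[570.2, 11.0], [481.1, 11.1]] mid 525.6 z 14.1
248 [[567.7, 1.3], [481.0, 1.4]] mid 524.4 z 14.3
252 [[567.7, -8.3], [481.0, -8.2]] mid 524.3 z 14.6
256 [[567.6, -18.0], [480.9, -17.8]] mid 524.3 z 15.0
260 [[567.6, -27.7], [478.4, -27.5]] mid 523.0 z 14.7
264 [[567.5, -37.4], [478.4, -37.1]] mid 523.0 z 14.7
268 [[567.5, -47.1], [478.3, -46.7]] mid 522.9 z 13.9
272 [[567.4, -56.8], [478.3, -56.4]] mid 522.9 z 13.5
276 [[567.4, -66.4], [478.2, -66.0]] mid 522.8 z 15.3
280 [[567.3, -76.1], [478.1, -75.7]] mid 522.7 z 15.4
284 [[567.3, -85.8], [480.5, -85.3]] mid 523.9 z 24.5
288 [[543.0, -95.4], [502.0, -95.1]] mid 522.5 z 15.2
292 [[543.0, -105.1], [502.0, -104.8]] mid 522.5 z 14.9
296 [[542.9, -114.8], [420.4, -113.9]] mid 481.7 z 15.3
```

View pics/s7.png

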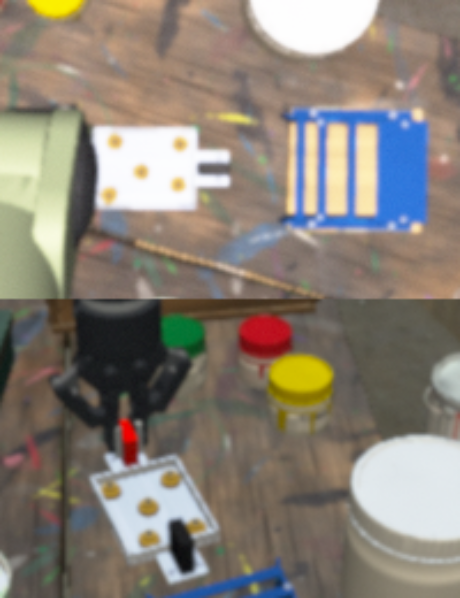

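Tray level and straight, black end toward the bay: in the crop its fin is at (213,168) and the bay's mouth at x≈290. Now a check of the bay's midline.

Run:
```python
from h import *
p=np.load("top2.npz")["p"];h=cv2.cvtColor(p,cv2.COLOR_RGB2HSV)
m=cv2.inRange(h,(100,120,90),(125,255,255)); m[:205]=0;m[285:]=0;m[:,:318]=0;m[:,400:]=0
M=[]
for u in range(330,384,3):
    v=np.where(m[:,u])[0]
    if len(v)>3:
        e=ray("top",[[u,v.min()-.5],[u,v.max()+.5]],72)[:,:2]; M.append([e[:,1].mean(),e[:,0].mean(),np.ptp(e[:,0])])
M=np.array(M);print(M.round(1).tolist())
k=abs(M[:,2]-np.median(M[:,2]))<8
s=np.polyfit(M[k,0],M[k,1],1);print(s,np.polyval(s,[-248,-180,-150,42]))
# wooden floor visible through slats
w=cv2.inRange(h,(8,40,140),(28,200,255));
for u in range(346,366,2):
    v=np.where(w[215:275,u])[0]+215
    if len(v)>15:e=ray("top",[[u,v.min()-.5],[u,v.max()+.5]],72)[:,:2];print(u,e.round(1).tolist(),e[:,0].mean().round(1))
```

```text
[[-191.7, 524.4, 116.0], [-198.7, 525.5, 113.7], [-212.7, 523.1, 113.7], [-219.7, 523.0, 113.7], [-226.7, 523.0, 113.7], [-233.7, 521.8, 116.0], [-240.7, 521.8, 116.0], [-247.7, 521.7, 116.0], [-254.7, 521.7, 116.0], [-261.7, 521.6, 116.1], [-268.7, 521.6, 116.1], [-275.7, 521.6, 116.1], [-282.7, 520.3, 104.5], [-289.7, 519.1, 111.4], [-296.7, 520.3, 118.4], [-303.7, 520.2, 104.5], [-310.7, 519.0, 97.5]]
[4.45194545e-02 5.33025787e+02] [521.9849623  525.0122852  526.34786884 534.89560411]
346 [[589.2, -229.9], [450.0, -228.0]] 519.6
348 [[589.2, -234.6], [450.0, -232.7]] 519.6
350 [[589.1, -239.3], [449.9, -237.3]] 519.5
356 [[589.1, -253.3], [449.9, -251.3]] 519.5
358 [[589.0, -258.0], [449.8, -255.9]] 519.4
360 [[589.0, -262.7], [452.1, -260.6]] 520.6
362 [[589.0, -267.4], [454.4, -265.3]] 521.7
```

{"op": "jog_arm", "data": {
  "series": [
    [0,-3,-2,0,0.3,0],
    [0,-3,-1.5,0,0.2,0],
    [-4,0,0,0,0,0],
    [-7,0,0,0,0,0],
    [-9,0,0,0,0,0],
    [-9,0,0,0,0,0],
    [-7,0,0,0,0,0],
    [-4,0,0,0,0,0],
    [0,0,0,0,0,0]
  ]
}}

```text
clock: 18.97
eef_pos: [530.9, -2.6, 112.0]
ee_rot: [0.507, 0.495, -0.491, -0.507]
wrist_force: [0.2, -0.0, -2.3]
opening: 12.3
```

Run:
```python
from h import *
to(525.0,-60,107)
```

```text
t 18.97 tcp [530.9  -2.6 112. ] zang 178.37 tilt [ 0.003 -1.    -0.004] open 12.3 F [ 0.2 -0.  -2.3] M [0.19 0.02 0.02] q [-0.15  0.5  -0.49  0.58  0.   -1.69]
shift [-57.5   4.8   4.3]
```

{"op": "jog_arm", "data": {
  "series": [
    [0,3,1,0,0,0],
    [0,2,1,0,0,0],
    [-4,0,0,0,0,0],
    [-7,0,0,0,0,0],
    [-8,0,0,0,0,0],
    [-8,0,0,0,0,0],
    [-8,0,0,0,0,0],
    [-6,0,0,0,0,0],
    [-4,0,0,0,0,0],
    [0,0,0,0,0,0]
  ]
}}

```text
clock: 19.8
eef_pos: [526.8, -52.7, 105.7]
ee_rot: [-0.507, -0.494, 0.491, 0.507]
wrist_force: [-0.7, -1.7, -2.8]
opening: 12.1
```

Run:
```python
from h import *
to(525.5,-90,107)
for n in("top","side"):
    p,d=arm.camera(n); np.savez(n+"3.npz",p=p,d=d)
A=np.load("top3.npz")["p"][195:290,230:400,::-1];B=np.load("side3.npz")["p"][180:310,180:350,::-1]
cv2.imwrite("pics/s8.png",cv2.resize(np.vstack([A,B]),None,fx=2.6,fy=2.6,interpolation=cv2.INTER_CUBIC))
```

```text
t 19.8 tcp [526.8 -52.7 105.7] zang 178.35 tilt [ 0.003 -1.    -0.003] open 12.1 F [-0.7 -1.7 -2.8] M [ 0.13 -0.02  0.01] q [-0.24  0.51 -0.49  0.57  0.   -1.78]
shift [-37.3  -1.4   0.2]
```

View pics/s8.png

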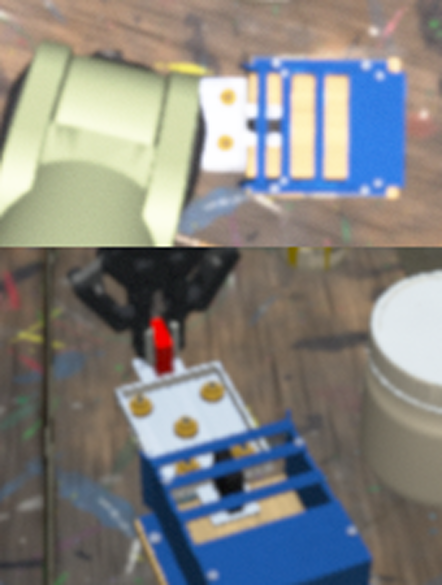

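The black fin at (230,480) is in the bay above the plywood. Tray midline (row ~124) and roof midline (row ~126) agree, and the tray's front edge stands at the mouth. I'll push in gently.

{"op": "jog_arm", "data": {
  "series": [
    [-3,-1,0,0,0,0],
    [-5,0,0,0,0,0],
    [-6,0,0,0,0,0],
    [-6,0,0,0,0,0],
    [-6,0,0,0,0,0],
    [-6,0,0,0,0,0],
    [-6,0,0,0,0,0],
    [-4,0,0,0,0,0],
    [0,0,0,0,0,0]
  ]
}}

```text
clock: 20.65
eef_pos: [525.5, -97.7, 106.7]
ee_rot: [-0.506, -0.495, 0.492, 0.507]
wrist_force: [-0.7, -0.2, -1.3]
opening: 12.4
```

Run:
```python
from h import *
to(524.5,-140,106)
```

```text
t 20.65 tcp [525.5 -97.7 106.7] zang 178.48 tilt [ 0.004 -1.    -0.003] open 12.4 F [-0.7 -0.2 -1.3] M [ 0.09  0.02 -0.04] q [-0.32  0.51 -0.48  0.58  0.   -1.87]
shift [-42.3   0.5  -0.1]
```

{"op": "jog_arm", "data": {
  "series": [
    [-3,0,0,0,0,0],
    [-5,0,0,0,0,0],
    [-6,0,0,0,0,0],
    [-6,0,0,0,0,0],
    [-6,0,0,0,0,0],
    [-6,0,0,0,0,0],
    [-4,0,0,0,0,0],
    [-2,0,0,0,0,0],
    [0,0,0,0,0,0]
  ]
}}

```text
clock: 21.4
eef_pos: [524.3, -140.2, 106.4]
ee_rot: [-0.506, -0.495, 0.491, 0.507]
wrist_force: [0.1, 0.7, -1.8]
opening: 12.1
```

Run:
```python
from h import *
to(524,-149,106)
```

```text
t 21.4 tcp [ 524.3 -140.2  106.4] zang 178.45 tilt [ 0.004 -1.    -0.003] open 12.1 F [ 0.1  0.7 -1.8] M [ 0.11  0.06 -0.01] q [-0.4   0.53 -0.46  0.59  0.   -1.94]
shift [-8.8  0.3  0. ]
```

{"op": "jog_arm", "data": {
  "series": [
    [-2,0,0,0,0,0],
    [-2,0,0,0,0,0],
    [-2,0,0,0,0,0],
    [0,2,0,0,0,0],
    [0,1,0,0,0,0],
    [0,0,0,0,0,0]
  ]
}}

```text
clock: 21.9
eef_pos: [524.3, -146.4, 103.9]
ee_rot: [-0.506, -0.495, 0.492, 0.507]
wrist_force: [-0.4, -0.8, -0.2]
opening: 11.9
```

Run:
```python
from h import *
to(524,-149,103)
```

```text
t 21.9 tcp [ 524.3 -146.4  103.9] zang 178.5 tilt [ 0.004 -1.    -0.003] open 11.9 F [-0.4 -0.8 -0.2] M [-0.09  0.21 -0.09] q [-0.41  0.53 -0.45  0.58  0.   -1.95]
shift [-2.6  0.9  0.2]
```

{"op": "jog_arm", "data": {
  "series": [
    [-1.5,0,0,0,0,0],
    [-1.5,0,0,0,0,0],
    [-1,0,0,0,0,0],
    [0,0,0,0,0,0]
  ]
}}

```text
clock: 22.23
eef_pos: [524.4, -150.1, 104.1]
ee_rot: [-0.506, -0.496, 0.492, 0.506]
wrist_force: [-0.1, -0.1, -0.3]
opening: 12.5
```

Run:
```python
from h import *
to(524,-149,103)
```

```text
t 22.23 tcp [ 524.4 -150.1  104.1] zang 178.56 tilt [ 0.004 -1.    -0.004] open 12.5 F [-0.1 -0.1 -0.3] M [ 0.06  0.09 -0.06] q [-0.42  0.53 -0.45  0.59  0.01 -1.96]
shift [1.1 1.1 0.4]
```

{"op": "jog_arm", "data": {
  "series": [
    [0,1,0,0,0,0],
    [0,0,0,0,0,0]
  ]
}}

```text
clock: 22.4
eef_pos: [524.5, -150.1, 104.0]
ee_rot: [0.506, 0.496, -0.492, -0.506]
wrist_force: [-0.6, 0.8, -0.6]
opening: 12.4
```

{"op": "jog_arm", "data": {
  "series": [
    [0,0,0,0,0,0],
    [0,0,0,0,0,0],
    [0,0,0,0,0,0],
    [0,0,0,0,0,0],
    [0,0,0,0,0,0],
    [0,0,0,0,0,0],
    [0,0,0,0,0,0],
    [0,-6,0,0,0,0],
    [0,-12,0,0,0,0],
    [0,-15,0,0,0,0],
    [0,-15,0,0,0,0],
    [0,-15,0,0,0,0],
    [0,-15,0,0,0,0],
    [0,-15,0,0,0,0],
    [0,0,0,0,0,0]
  ],
  "jaw": 1
}}

```text
clock: 23.65
eef_pos: [523.6, -150.7, 202.2]
ee_rot: [-0.506, -0.495, 0.492, 0.507]
wrist_force: [0.5, 0.3, 0.5]
opening: 85.4
```

{"op": "jog_arm", "data": {
  "series": [
    [25,0,0,0,0,0],
    [30,0,0,0,0,0],
    [30,0,0,0,0,0],
    [30,0,0,0,0,0],
    [30,0,0,0,0,0],
    [30,0,0,0,0,0],
    [30,0,0,0,0,0],
    [15,0,0,0,0,0],
    [0,0,0,0,0,0]
  ]
}}

```text
clock: 24.4
eef_pos: [530.2, 76.1, 201.6]
ee_rot: [0.509, 0.494, -0.49, -0.507]
wrist_force: [-0.1, -0.6, -0.0]
opening: 85.3
```

Run:
```python
from h import *
st()
for n in("top","side"):
    p,d=arm.camera(n); np.savez(n+"4.npz",p=p,d=d)
p,d=np.load("top4.npz").values(); W=cloud("top",d)
k=(abs(W[...,2]-59)<7); k[:,:298]=0;k[:,325:]=0;k[:225]=0;k[262:]=0
q=np.argwhere(k)[:,::-1]; w=ray("top",q,59)[:,:2]; print("fin",len(q),w.mean(0),cv2.minAreaRect(w.astype(np.float32)))
f0=np.load("top0.npz")["p"]
for nm,a,b in(("red",(0,150,100),(6,255,255)),("green",(50,120,60),(80,255,255)),("yel",(22,150,120),(32,255,255))):
    for im in(f0,p):
        k=cv2.inRange(cv2.cvtColor(im,cv2.COLOR_RGB2HSV),a,b);k[:140]=0;k[220:]=0;k[:,:160]=0;k[:,250:]=0
        print(nm,k.astype(bool).sum(),np.argwhere(k>0)[:,::-1].mean(0).round(1))
A=p[195:290,230:400,::-1];B=np.load("side4.npz")["p"][180:330,180:350,::-1]
cv2.imwrite("pics/s9.png",cv2.resize(np.vstack([A,B]),None,fx=2.4,fy=2.4,interpolation=cv2.INTER_CUBIC))
```

```text
t 24.4 tcp [530.2  76.1 201.6] zang 178.19 tilt [ 0.002 -1.    -0.006] open 85.3 F [-0.1 -0.6 -0. ] M [-0.06  0.03 -0.03] q [ 0.    0.39 -0.38  0.79  0.   -1.54]
fin 80 [ 523.80340228 -151.79487686] ((524.0970458984375, -152.0946044921875), (30.67603874206543, 11.739558219909668), 89.66862487792969)
red 69 [188.8 164.9]
red 68 [188.8 165.1]
green 452 [177.7 201.4]
green 451 [177.6 201.3]
yel 599 [223.9 164. ]
yel 597 [223.9 164. ]
```

View pics/s9.png

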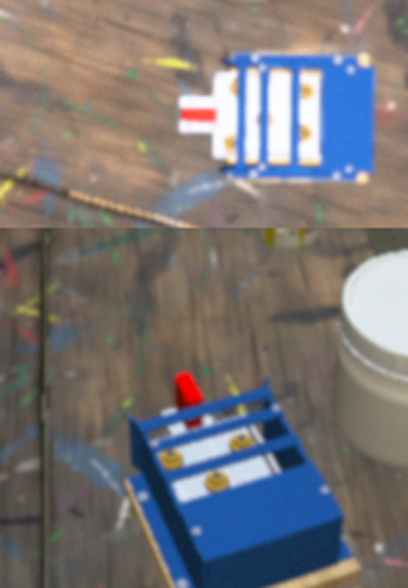

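The red fin at (198,115) sticks out, five nuts show between the slats, and the fin is at y = -152 against -150 for the black one at the start. The pots have not moved, so I'm handing in.

```bash
python3 -c "
from plant import arm
print(arm.sign_off())"
```

```text
the job is handed in; nothing more can be done
None
```

The tray is back in the bay with the black end in and the red handle sticking out. I handed the job in at about 24.5 s of the 61 s allowed; the simulator gives no verdict.

I pulled it out by the black handle, set it on the table about 250 mm from the bay's centre and let go. I then gripped the red handle, lifted the tray, turned it half round and pushed it home.

**Last checks**
- **Depth:** the red handle is at about (524, -152) mm. The black handle stood at y = -150 before, so the tray is as deep in as it was at the start, about 97 mm from the bay's centre. I did not feel it touch the end wall.
- **Nuts:** all five show in the tray in the last pictures.
- **Ink pots:** they have not moved; their lids are within 0.2 pixel of where they started.
- **Robot:** the gripper is open and well clear, with wrist force under 1 N.

**Disagreements:** my estimates of the bay's yaw ranged from about 1 to 2.5 degrees, so I entered at 1.5 degrees and met no noticeable side force. I judged the tray's final alignment and level by eye and did not measure them.

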